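# Wind up the router lift and hold the bit guard open

## Task

The bit in this bench router table is going to be changed. Wind the lift crank clockwise until the lift is all the way up against its top stop, then take the clear bit guard by its red bar, raise it to about 60 degrees from its shut, level position and finish while still holding it steady there with the gripper, because it falls shut when let go and I need both hands at the collet. Leave the other things on the bench where they are.

Things in the scene. Friction and masses are not known exactly. Their poses are not given: they have to be found in the camera images.
- router_table: Grey board 400 x 600 x 22 mm fixed on the bench; origin under its centre, x from the robot's edge to the fence, y along the fence. Plywood fence across it, 90 mm above the board, front face at x = 40 mm, with a 64 mm gap at y = 0 where the bit stands (x = 30). Two black fence knobs reach 129 mm above the bench at x = 78, y = +-250 mm
- crank_axis (a point): Point on the vertical axis of the lift crank, level with the middle of the crank's knob (139 mm above the bench); in the board's frame at x = -70, y = -135 mm. Axes as the board's
- knob (a point): Middle of the black crank knob: upright round grip 26 mm across, 38 mm tall (120 to 158 mm above the bench), 55 mm from the crank axis. It spins freely on its pin, so one grasp from above can go round with the tool's yaw unchanged; regrasping is as good. The 14 mm wide steel arm runs from the axis to 2 mm under the knob
- crank (a joint): Crank angle in rad; grows when turned clockwise seen from above, which raises the lift 5 mm a turn. Top stop at 37.70; starts 2 to 3 turns short of it. Needs about 2 N at the knob and stays where left. At the top stop the arm points away from the guard, along (-1, -1) in the board's x, y
- collet (a point): Top of the dark six-sided collet nut (32 mm across) under the blue bit; rides on the lift. 21 mm above the board with the lift all the way up
- guard_hinge (a point): Middle of the guard's horizontal hinge axis (along the board's y), fixed on the fence 92 mm above the bench; in the board's frame at x = 34, y = 0 mm. Axes as the board's
- guard_bar (a point): Middle of the guard's red round pull bar, 12 mm thick, 84 mm long, parallel to the hinge, on two arms 76 mm apart. Shut, it lies 110 mm in front of the hinge (robot side) and 25 mm above it, 117 mm above the bench; it swings up about the hinge towards the fence (radius 113 mm). It can turn between the fingers, so the tool can stay pointing down
- guard (a joint): Opening angle of the bit guard in rad: 0 shut (panel level), 1.047 = 60 degrees, end of swing 1.30. Clear panel 130 mm wide and 4 mm thick with yellow edges, reaching 85 mm in front of the hinge, about 0.3 kg; falls shut from any angle when let go
- spanner: Steel open-ended spanner 190 mm long lying loose on the board, left of the guard; origin at the middle of its underside, x along it
- bit_rack: Loose wooden block 50 x 130 x 28 mm with three router bits standing in it, 64 mm tall in all, on the board left of the guard; origin under its centre
- push_block: Loose yellow push block, sole 220 x 75 mm, 98 mm tall, on the bench to the left of the board; origin under its centre
- bottle: Orange drinking bottle with a black cap, 90 mm across and 200 mm tall, on the bench to the right of the board; origin under its centre

How it is judged:
By the outcome, as a careful person would: the job done as asked, in the order asked, and still so for the second after the job is handed in, while the arm keeps its last pose, push and grip.
It also fails if it takes over 72 s, if anything falls off the work surface, if the arm or the gripper's body presses on something with over 40 N, if the wrist force passes 120 N, or if a joint passes its speed limit or range.

## Robot

A 6-joint arm with a two-finger parallel gripper is mounted at the origin on the work surface. World frame = base frame: x ahead of the robot, y to its left, z up, the work surface at z = 0. Lengths are in m, angles in degrees, forces in N, time in s.
With the tool pointing down it reaches from about 0.4 to 0.825 m from the base axis. Payload 7 kg.
Tool frame: the origin (TCP) lies on the centre line of the jaws, within the pads' length; the fingertips stand 14 mm ahead of it and the grasp point (between the pads) lies 5 mm behind it; z points along the fingers, x is the direction in which the jaws open and shut, and the axes are right-handed (so a half turn about z gives the same grasp; the last joint's range is limited). The gripper opens to 88 mm and grips with 3 to 60 N. Pads are 19 mm wide; open, the fingers measure 130 mm over their backs; the gripper's body (78 mm by 193 mm) begins 47 mm behind the grasp point.
Start: joints at [-50.93, 20.546, 0.682, 0, -70.136, -16.507], TCP at [0.259, -0.623, 0.241] pointing down, gripper open.
Joint ranges: [-176.03, 176.03], [-82.01, 121.73], [-58.28, 71.71], [-173.87, 95.51], [-174.79, -0.11], [-173.66, 173.66]. Speed limits (degrees/s): [136.94, 136.94, 172.46, 180, 180, 180].

## Interface

Orientations are given as [roll, pitch, yaw] about the fixed x, y, z axes, in that order (R = Rz(yaw) Ry(pitch) Rx(roll)).
In Python, from plant import * gives the robot as it stands.
- The arm moves only by the shell command python3 -m handwheel 'ROWS' [OPENING]. ROWS is JSON, a list of rows, each a list of 2 entries, a list of its own where there are three numbers: the shift along the tool's x, y, z each as a share of 0.2 m, from -1 to 1, then the turn, a rotation vector about the tool's x, y, z each as a share of 360 degrees, from -1 to 1. In form: [[[tx, ty, tz], [ax, ay, az]], ...]. A call has 1 to 5 rows; each row is the pose to reach, as a shift and turn from the pose commanded when the call began, along the tool's axes at that moment, turning the shorter way round; what a row does not reach only later rows make up. A row lasts 1/12 s, in which the tool goes at most 41.7 mm and 7.16 degrees, less where a joint would pass 70% of its speed; a pose out of reach is approached as far as the arm can. A call with a number of a shift or a turn outside -1 to 1 is refused whole. A call with a gripper value outside its range is refused whole. OPENING is the closure, from -1 (fully open) to 1 (shut), set as the call begins (- or left out, the last holds). The fingers move at their own pace and stop on an object; the grip force is fixed at half the most. Time passes only in rows, so rows that repeat a pose let the fingers close. It gives the time, the measured TCP pose, the force and the opening at its end, in the units of the state.
- get_obs(): the state, without advancing time (a new reading comes with each control period).
- snapshot(name): name is "scene" or "top" or "wrist"; returns a dict with "color" (480x640x3 uint8, red, green, blue), "z_map" (480x640 float32, m along the optical axis (not along the pixel's ray), 0 where there is no reading), "intrinsics" (3x3 intrinsics, pixels), "distortion" ([k1, k2, p1, p2, k3] as OpenCV has them; the pictures are not rectified), "rvec" (rotation vector, rad) and "tvec" (3), from world to camera coordinates, as OpenCV has them. Camera axes: x right, y down, z forward; pixel columns grow to the right and rows downward; lengths in m; the calibration is good to about 2 mm. A picture is of the moment at which its call begins.
- close_job(): hands the job in, once; it reports no verdict.
The state is a dict: "clock": time; "joint_pos": joint angles; "qvel": joint speeds; "tau": joint torques, N m; "tool_pos": TCP position; "orientation": TCP orientation; "force": force on the tool from outside, world axes, zero at the start; "moment": the same for the moment, N m; "opening": finger opening in m.
Only numpy, scipy, OpenCV 4.12 (cv2) and the standard library are available. Lean on these libraries where they do the work, as an engineer would, in place of code of your own. Each camera call takes 0.05 s, during which the arm holds its last target. There are 200 camera calls.

## Working session

There is one attempt and no reset: what is moved stays moved. The work goes in short steps, Python scripts to look and compute and a shell command to move; the robot and the scene stay as the last step left them, time stands still between calls to the robot, and variables do not carry over. Pictures are saved under pics/ and viewed, about 8 in all and at most 12, crops included, and the job is handed in when it is done.

```bash
mkdir -p pics; ls; python3 - <<'E'
from plant import *
import cv2,pickle
print(get_obs())
d={}
for n in("scene","top"):
    s=snapshot(n);d[n]=s;cv2.imwrite(f"pics/{n}0.png",s["color"][:,:,::-1])
    print(n,s["intrinsics"],s["distortion"],s["rvec"],s["tvec"])
pickle.dump(d,open("s0.pkl","wb"))
E
```

```text
pics
{'clock': 0.0, 'joint_pos': array([-5.09308173e+01,  2.05940067e+01,  6.33974983e-01, -2.15780362e-02,
       -7.01351900e+01, -1.65088007e+01]), 'qvel': array([-0.01753011, -0.01186469, -0.02228566, -0.00764185, -0.05273738,
        0.07336672]), 'tau': array([-8.32329042e-04, -5.82718527e+01,  2.93058944e+01,  6.99724227e+00,
        6.99079319e-03, -8.41330666e-05]), 'tool_pos': array([ 0.2587972 , -0.62291513,  0.23959058]), 'orientation': array([-1.79992387e+02, -9.70608966e-02,  1.12553026e+02]), 'force': array([0.81381123, 0.07711532, 0.82083251]), 'moment': array([-0.0067766 , -0.01544612,  0.00330205]), 'opening': 0.08795526001917876}
scene [[547.47780416   0.         316.63442558]
 [  0.         547.47780416 233.30838689]
 [  0.           0.           1.        ]] [-0.03487446  0.          0.          0.          0.        ] [ 1.83537138  1.88567694 -0.63359248] [-0.03101283 -0.36570817  1.54539108]
top [[620.77035913   0.         323.26205896]
 [  0.         620.77035913 234.98747194]
 [  0.           0.           1.        ]] [-0.15297646  0.          0.          0.          0.        ] [ 2.06937756 -2.14374383  0.23474122] [0.05628755 0.54178173 1.64179382]
```

View pics/top0.png

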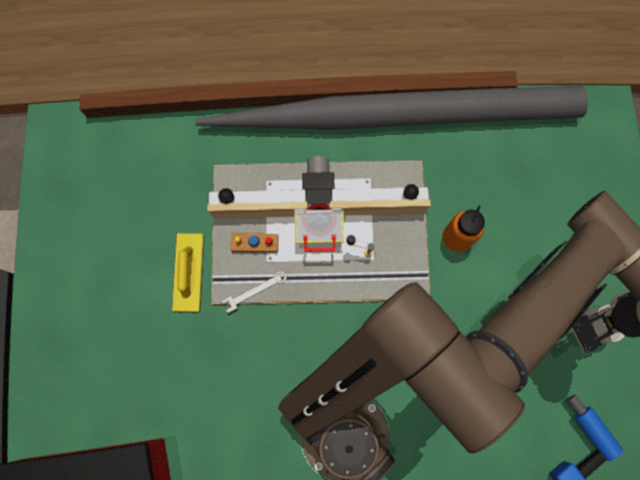

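View pics/scene0.png

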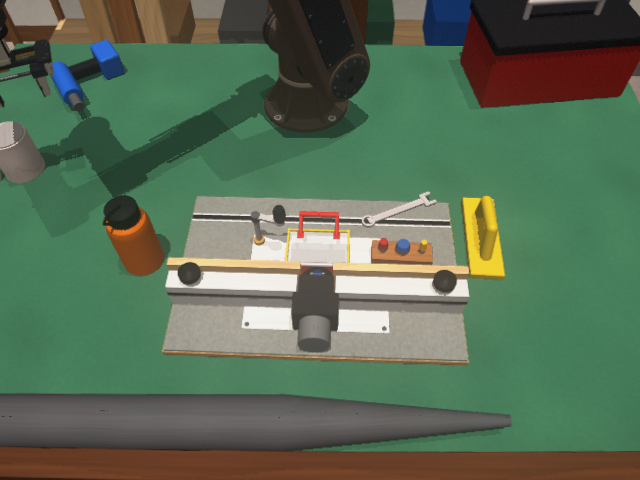

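The top view shows the fence knobs at (227,196) and (411,192), crank knob near (351,240), axis near (370,248), and red bar near (319,258). The scene view agrees: fence knobs (190,270) and (445,281), crank knob (280,213), bar (319,214).

```bash
cat > h.py <<'E'
import numpy as np,cv2,pickle
from scipy.spatial.transform import Rotation as R
def ray(s,px):
    u=cv2.undistortPoints(np.array([[px]],float),s["intrinsics"],np.array(s["distortion"],float)).ravel()
    M=cv2.Rodrigues(np.array(s["rvec"],float))[0];C=-M.T@np.array(s["tvec"],float)
    return C,M.T@np.array([u[0],u[1],1.])
def onz(s,px,z):
    C,d=ray(s,px);return C+d*(z-C[2])/d[2]
def cloud(s):
    Z=s["z_map"];v,u=np.nonzero(Z>0)
    p=cv2.undistortPoints(np.stack([u,v],-1)[:,None].astype(float),s["intrinsics"],np.array(s["distortion"],float))[:,0]
    z=Z[v,u];P=np.c_[p*z[:,None],z]-np.array(s["tvec"],float)
    M=cv2.Rodrigues(np.array(s["rvec"],float))[0];return P@M,s["color"][v,u].astype(int),u,v
# board frame -> world
def board(b,p): # b=(x,y,yaw)
    c,s=np.cos(b[2]),np.sin(b[2]);return np.array([b[0]+c*p[0]-s*p[1],b[1]+s*p[0]+c*p[1]])
E
cat > m.py <<'E'
from h import *
d=pickle.load(open("s0.pkl","rb"))
for n in d:
    s=d[n];P,c,u,v=cloud(s)
    print(n)
    L=[]
    dark=(c.max(1)<70)
    for side in ((227,196),(411,192)) if n=="top" else ((445,281),(190,270)):
        m=dark&(np.hypot(u-side[0],v-side[1])<14)&(abs(P[:,2]-.122)<.012);q=P[m]
        L.append((q.max(0)+q.min(0))[:2]/2);print("fknob",m.sum(),L[-1],onz(s,side,.12))
    dy=L[0]-L[1];yaw=np.arctan2(-dy[0],dy[1]);mid=(L[0]+L[1])/2
    b=mid-np.array([np.cos(yaw),np.sin(yaw)])*.078
    B=(*b,yaw);print("board",B,np.degrees(yaw),np.linalg.norm(dy))
    ax=board(B,(-.07,-.135));print("crank axis",ax,"hinge",board(B,(.034,0)),"bar pred",board(B,(-.076,0)))
    m=(c[:,0]>120)&(c[:,1]<60)&(c[:,2]<70)&(np.hypot(*(P[:,:2]-board(B,(-.076,0))).T)<.05)&(P[:,2]>.105)&(P[:,2]<.13)
    q=P[m];print("red",m.sum(),q.min(0),q.max(0),np.median(q,0))
    m=dark&(np.hypot(*(P[:,:2]-ax).T)<.085)&(P[:,2]>.115)&(P[:,2]<.165)
    q=P[m];print("knob",m.sum(),q.min(0),q.max(0));k=(q.min(0)+q.max(0))[:2]/2
    r=k-ax;print("r",np.hypot(*r),"ang board deg",np.degrees(np.arctan2(r[1],r[0])-yaw))
    px=(351,240) if n=="top" else (280,213)
    print(onz(s,px,.15))
E
python3 m.py
```

```text
scene
fknob 118 [0.65128074 0.29759611] [0.65269133 0.29915722 0.12      ]
fknob 320 [ 0.64556171 -0.19975132] [ 0.63952785 -0.19741183  0.12      ]
board (np.float64(0.5704263835672365), np.float64(0.04981926350320313), np.float64(-0.01149855922913025)) -0.6588189143103647 0.49738031197374266
crank axis [ 0.49887874 -0.08436693] hinge [0.60442414 0.04942832] bar pred [0.49443141 0.05069313]Traceback (most recent call last):
  File "m.py", line 16, in <module>
    q=P[m];print("red",m.sum(),q.min(0),q.max(0),np.median(q,0))
                               ~~~~~^^^
    return umr_minimum(a, axis, None, out, keepdims, initial, where)
ValueError: zero-size array to reduction operation minimum which has no identity
```

```bash
sed -i 's/(c\[:,0\]>120)&(c\[:,1\]<60)&(c\[:,2\]<70)/(c[:,0]>100)\&(c[:,0]>2.2*c[:,1])\&(c[:,0]>2*c[:,2])/; s/<.05)&(P\[:,2\]>.105)&(P\[:,2\]<.13)/<.06)\&(P[:,2]>.1)\&(P[:,2]<.14)/; s/    q=P\[m\];print("red"/    q=np.r_[P[m],np.zeros((int(m.sum()==0),3))];print("red"/; s/    q=P\[m\];print("knob"/    q=np.r_[P[m],np.zeros((int(m.sum()==0),3))];print("knob"/' m.py; python3 m.py
```

```text
scene
fknob 118 [0.65128074 0.29759611] [0.65269133 0.29915722 0.12      ]
fknob 320 [ 0.64556171 -0.19975132] [ 0.63952785 -0.19741183  0.12      ]
board (np.float64(0.5704263835672365), np.float64(0.04981926350320313), np.float64(-0.01149855922913025)) -0.6588189143103647 0.49738031197374266
crank axis [ 0.49887874 -0.08436693] hinge [0.60442414 0.04942832] bar pred [0.49443141 0.05069313]
red 285 [0.48704093 0.00994039 0.10003341] [0.53364502 0.09473032 0.12750056] [0.49759532 0.05414501 0.12009597]
knob 166 [ 0.50252961 -0.04102341  0.12402939] [ 0.52536279 -0.01887703  0.16228667]
r 0.0564642070957825 ang board deg 75.18192466752907
[ 0.51637404 -0.02692912  0.15      ]
top
fknob 170 [0.64593054 0.29531941] [0.64657696 0.29262953 0.12      ]
fknob 158 [ 0.64021272 -0.20101682] [ 0.64013667 -0.20272204  0.12      ]
board (np.float64(0.5650768081364376), np.float64(0.04804979600176718), np.float64(-0.011519552482975393)) -0.6600217391539381 0.4963691640588695
crank axis [ 0.49352635 -0.0861349 ] hinge [0.59907455 0.04765814] bar pred [0.48908185 0.04892526]
red 164 [0.48602578 0.00769089 0.10038915] [0.53330617 0.08958299 0.13156753] [0.49323179 0.05142027 0.12097044]
knob 46 [ 0.49807125 -0.04098765  0.13630617] [ 0.5171025  -0.02282676  0.16273539]
r 0.0560208948610559 ang board deg 76.12408503739876
[ 0.5074919  -0.03351753  0.15      ]
```

```bash
H="python3 -m handwheel"
for i in 1 2 3 4; do $H '[[[0.56,0.57,-0.08],[0,0,0]],[[0.56,0.57,-0.08],[0,0,0]],[[0.56,0.57,-0.08],[0,0,0]],[[0.56,0.57,-0.08],[0,0,0]],[[0.56,0.57,-0.08],[0,0,0]]]'|tail -3; done
for i in 1 2; do $H '[[[0,0,0],[0,0,-0.0935]],[[0,0,0],[0,0,-0.0935]],[[0,0,0],[0,0,-0.0935]],[[0,0,0],[0,0,-0.0935]],[[0,0,0],[0,0,-0.0935]]]'|tail -3; done
python3 - <<'E'
from h import *
from plant import *
print(get_obs())
s=snapshot("wrist");pickle.dump(s,open("w1.pkl","wb"));cv2.imwrite("pics/w1.png",s["color"][:,:,::-1])
for n,t in pickle.load(open("s0.pkl","rb")).items():
    P,c,u,v=cloud(t)
    m=np.hypot(P[:,0]-.496,P[:,1]+.085)<.015;print(n,"hub z",np.percentile(P[m,2],[50,95,100]))
    m=(P[:,0]>.6)&(P[:,0]<.75)&(abs(P[:,1]-.05)<.12);print("motor z",np.percentile(P[m,2],[50,95,100]))
    m=(c[:,0]>120)&(c[:,2]<50)&(P[:,1]<-.2)&(P[:,1]>-.5)&(P[:,2]>.05);print("bottle",P[m].min(0),P[m].max(0))
E
```

```text
orientation: [179.9, 0.0, 112.7]
force: [-0.7, -0.8, -1.3]
opening: 0.0877
orientation: [179.9, 0.0, 112.8]
force: [0.7, -0.3, -0.1]
opening: 0.0876
orientation: [179.9, 0.0, 112.8]
force: [1.1, -0.5, -0.1]
opening: 0.0878
orientation: [179.9, -0.0, 112.8]
force: [0.8, -0.5, 0.2]
opening: 0.0879
orientation: [-180.0, -0.0, 146.6]
force: [-0.3, -0.2, 0.8]
opening: 0.0878
orientation: [-180.0, -0.0, -179.7]
force: [-0.8, 0.4, 1.0]
opening: 0.0878
{'clock': 2.6, 'joint_pos': array([ 1.81759493e+01,  2.61635823e+00, -1.38637301e+01, -1.04693425e-02,
       -7.35618424e+01, -1.79155911e+01]), 'qvel': array([-5.22120014e-02,  2.52868787e-02, -2.18033932e-02, -1.17965712e-02,
        5.98447687e-03,  5.64748855e+01]), 'tau': array([ 1.23102235e-02, -3.36615229e+01,  2.98963451e+01,  7.13728085e+00,
        9.76086943e-03, -1.07817851e+00]), 'tool_pos': array([ 0.50801122, -0.03501635,  0.30418335]), 'orientation': array([-1.79996654e+02, -4.29860409e-02, -1.79742609e+02]), 'force': array([-0.83424304,  0.43061228,  0.95167203]), 'moment': array([-0.01616067,  0.10156895, -0.00411419]), 'opening': 0.08779841122348614}
scene hub z [0.07023269 0.12068286 0.12254021]
motor z [0.08678641 0.1118544  0.11774246]
bottle [ 0.50904342 -0.38051506  0.05001331] [ 0.58619567 -0.30015909  0.15889438]
top hub z [0.0534973  0.12408073 0.12863515]
motor z [0.08830521 0.11280655 0.12785459]
bottle [ 0.49852397 -0.38594892  0.1325486 ] [ 0.57902634 -0.30265047  0.18536502]
```

View pics/w1.png

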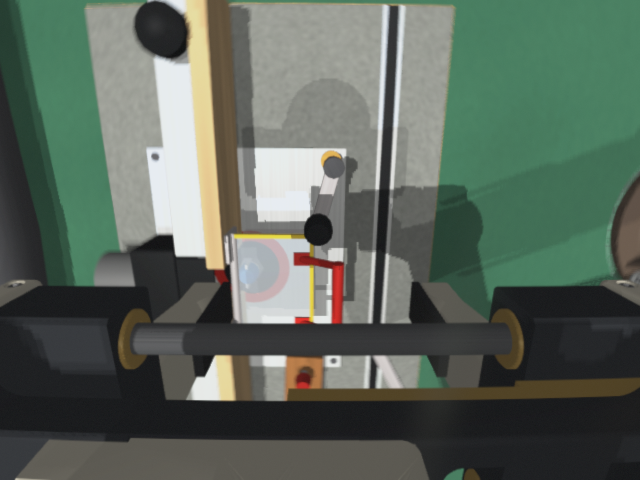

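Wrist view: the knob is at (318,230), the hub at (333,166) and the bar's right end near (337,265). Nothing has been disturbed.

```bash
python3 - <<'E'
from h import *
s=pickle.load(open("w1.pkl","rb"));P,c,u,v=cloud(s)
m=(c.max(1)<70)&(np.hypot(u-318,v-230)<22)&(P[:,2]>.15)&(P[:,2]<.17);q=P[m]
print("knob top",m.sum(),q.min(0),q.max(0),(q.min(0)+q.max(0))/2, onz(s,(318,230),.155))
m=(np.hypot(u-333,v-166)<11)&(P[:,2]>.11)&(P[:,2]<.14);q=P[m]
print("hub",m.sum(),q.min(0),q.max(0),np.median(q,0), onz(s,(333,166),.122))
m=(c[:,0]>90)&(c[:,0]>2*c[:,1])&(abs(u-337)<10)&(v>262)&(v<320)&(P[:,2]>.1);q=P[m]
print("bar",m.sum(),q.min(0),q.max(0),np.median(q,0),onz(s,(338,290),.123))
print("fknob",onz(s,(161,29),.125))
E
```

```text
knob top 575 [ 0.49751566 -0.04287501  0.15001839] [ 0.52196597 -0.02099267  0.15946188] [ 0.50974082 -0.03193384  0.15474013] [ 0.50970536 -0.03406217  0.155     ]
hub 342 [ 0.48711966 -0.09385506  0.11066098] [ 0.50461235 -0.07587608  0.12087149] [ 0.49589945 -0.08499977  0.11854998] [ 0.49647844 -0.08536272  0.122     ]
bar 597 [0.4847424  0.00916964 0.11464562] [0.49979383 0.07226955 0.12518974] [0.49069195 0.03699123 0.12182817] [0.48964221 0.03659527 0.123     ]
fknob [ 0.6399149  -0.19708271  0.125     ]
```

```bash
H="python3 -m handwheel"
$H '[[[-0.01,0.015,0.2],[0,0,0]],[[-0.01,0.015,0.4],[0,0,0]],[[-0.01,0.015,0.6],[0,0,0]],[[-0.01,0.015,0.82],[0,0,0]],[[-0.01,0.015,0.82],[0,0,0]]]'
$H '[[[0,0,0],[0,0,0]],[[0,0,0],[0,0,0]],[[0,0,0],[0,0,0]],[[0,0,0],[0,0,0]],[[0,0,0],[0,0,0]]]' 1
$H '[[[0,0,0],[0,0,0]],[[0,0,0],[0,0,0]],[[0,0,0],[0,0,0]]]'
```

```text
clock: 3.07
tool_pos: [0.5052, -0.0328, 0.1336]
orientation: [-179.9, -0.7, 179.7]
force: [-2.2, 0.4, -0.3]
opening: 0.0876
clock: 3.48
tool_pos: [0.5112, -0.0314, 0.1425]
orientation: [179.9, 0.2, 179.9]
force: [-0.6, -0.2, 0.1]
opening: 0.0597
clock: 3.73
tool_pos: [0.5103, -0.0316, 0.141]
orientation: [180.0, 0.0, 179.9]
force: [0.5, -0.3, 0.9]
opening: 0.0398
```

```bash
H="python3 -m handwheel"
$H '[[[0,0,0],[0,0,0]],[[0,0,0],[0,0,0]],[[0,0,0],[0,0,0]],[[0,0,0],[0,0,0]],[[0,0,0],[0,0,0]]]'
python3 - <<'E'
import numpy as np
# tool x=-world x, tool y=+world y; board yaw -0.66 ignored; centre (.496,-.085)
def q(t0,st,n=5,r=.055):
    t0=np.radians(t0);t=t0-np.radians(st)*np.arange(1,n+1)
    print([[round(-(np.cos(a)-np.cos(t0))*r/.2,3),round((np.sin(a)-np.sin(t0))*r/.2,3),0] for a in t])
for k in range(6): print(75-60*k);q(75-60*k,12)
E
```

```text
clock: 4.15
tool_pos: [0.5102, -0.0316, 0.1406]
orientation: [-180.0, -0.0, 179.9]
force: [0.5, 0.9, 0.2]
opening: 0.0253
75
[[np.float64(-0.054), np.float64(-0.021), 0], [np.float64(-0.102), np.float64(-0.052), 0], [np.float64(-0.143), np.float64(-0.093), 0], [np.float64(-0.174), np.float64(-0.141), 0], [np.float64(-0.194), np.float64(-0.194), 0]]
15
[[np.float64(-0.009), np.float64(-0.057), 0], [np.float64(-0.006), np.float64(-0.114), 0], [np.float64(0.009), np.float64(-0.17), 0], [np.float64(0.035), np.float64(-0.221), 0], [np.float64(0.071), np.float64(-0.266), 0]]
-45
[[np.float64(0.045), np.float64(-0.036), 0], [np.float64(0.096), np.float64(-0.062), 0], [np.float64(0.151), np.float64(-0.077), 0], [np.float64(0.209), np.float64(-0.08), 0], [np.float64(0.266), np.float64(-0.071), 0]]
-105
[[np.float64(0.054), np.float64(0.021), 0], [np.float64(0.102), np.float64(0.052), 0], [np.float64(0.143), np.float64(0.093), 0], [np.float64(0.174), np.float64(0.141), 0], [np.float64(0.194), np.float64(0.194), 0]]
-165
[[np.float64(0.009), np.float64(0.057), 0], [np.float64(0.006), np.float64(0.114), 0], [np.float64(-0.009), np.float64(0.17), 0], [np.float64(-0.035), np.float64(0.221), 0], [np.float64(-0.071), np.float64(0.266), 0]]
-225
[[np.float64(-0.045), np.float64(0.036), 0], [np.float64(-0.096), np.float64(0.062), 0], [np.float64(-0.151), np.float64(0.077), 0], [np.float64(-0.209), np.float64(0.08), 0], [np.float64(-0.266), np.float64(0.071), 0]]
```

```bash
H="python3 -m handwheel"
$H '[[[-0.054,-0.021,0],[0,0,0]],[[-0.102,-0.052,0],[0,0,0]],[[-0.143,-0.093,0],[0,0,0]],[[-0.174,-0.141,0],[0,0,0]],[[-0.194,-0.194,0],[0,0,0]]]'
$H '[[[-0.009,-0.057,0],[0,0,0]],[[-0.006,-0.114,0],[0,0,0]],[[0.009,-0.17,0],[0,0,0]],[[0.035,-0.221,0],[0,0,0]],[[0.071,-0.266,0],[0,0,0]]]'
$H '[[[0.045,-0.036,0],[0,0,0]],[[0.096,-0.062,0],[0,0,0]],[[0.151,-0.077,0],[0,0,0]],[[0.209,-0.08,0],[0,0,0]],[[0.266,-0.071,0],[0,0,0]]]'
```

```text
clock: 4.57
tool_pos: [0.5493, -0.0716, 0.1405]
orientation: [-180.0, -0.1, 179.9]
force: [-6.2, 2.1, 5.9]
opening: 0.0252
clock: 4.98
tool_pos: [0.5343, -0.1244, 0.1405]
orientation: [179.9, -0.0, 179.8]
force: [-6.6, 11.1, 8.1]
opening: 0.0253
clock: 5.4
tool_pos: [0.4826, -0.1383, 0.1406]
orientation: [180.0, 0.2, 179.8]
force: [4.6, 6.5, -2.0]
opening: 0.0253
```

```bash
H="python3 -m handwheel"
for i in 1 2; do
$H '[[[0.054,0.021,0],[0,0,0]],[[0.102,0.052,0],[0,0,0]],[[0.143,0.093,0],[0,0,0]],[[0.174,0.141,0],[0,0,0]],[[0.194,0.194,0],[0,0,0]]]'
$H '[[[0.009,0.057,0],[0,0,0]],[[0.006,0.114,0],[0,0,0]],[[-0.009,0.17,0],[0,0,0]],[[-0.035,0.221,0],[0,0,0]],[[-0.071,0.266,0],[0,0,0]]]'
$H '[[[-0.045,0.036,0],[0,0,0]],[[-0.096,0.062,0],[0,0,0]],[[-0.151,0.077,0],[0,0,0]],[[-0.209,0.08,0],[0,0,0]],[[-0.266,0.071,0],[0,0,0]]]'
$H '[[[-0.054,-0.021,0],[0,0,0]],[[-0.102,-0.052,0],[0,0,0]],[[-0.143,-0.093,0],[0,0,0]],[[-0.174,-0.141,0],[0,0,0]],[[-0.194,-0.194,0],[0,0,0]]]'
$H '[[[-0.009,-0.057,0],[0,0,0]],[[-0.006,-0.114,0],[0,0,0]],[[0.009,-0.17,0],[0,0,0]],[[0.035,-0.221,0],[0,0,0]],[[0.071,-0.266,0],[0,0,0]]]'
$H '[[[0.045,-0.036,0],[0,0,0]],[[0.096,-0.062,0],[0,0,0]],[[0.151,-0.077,0],[0,0,0]],[[0.209,-0.08,0],[0,0,0]],[[0.266,-0.071,0],[0,0,0]]]'
done | grep -v orient
```

```text
clock: 5.82
tool_pos: [0.4424, -0.0983, 0.1407]
force: [7.7, -1.1, -7.7]
opening: 0.0249
clock: 6.23
tool_pos: [0.4565, -0.0457, 0.1406]
force: [7.8, -11.9, -6.7]
opening: 0.0253
clock: 6.65
tool_pos: [0.5099, -0.0314, 0.1405]
force: [-4.9, -3.2, 3.1]
opening: 0.025
clock: 7.07
tool_pos: [0.5493, -0.0715, 0.1405]
force: [-7.7, 1.7, 8.1]
opening: 0.0252
clock: 7.48
tool_pos: [0.5347, -0.124, 0.1405]
force: [-6.7, 11.1, 7.5]
opening: 0.025
clock: 7.9
tool_pos: [0.4824, -0.1382, 0.1406]
force: [5.0, 5.6, -2.9]
opening: 0.0254
clock: 8.32
tool_pos: [0.4423, -0.0981, 0.1407]
force: [9.0, -1.1, -8.7]
opening: 0.0255
clock: 8.73
tool_pos: [0.4565, -0.0456, 0.1406]
force: [9.3, -13.4, -7.9]
opening: 0.025
clock: 9.15
tool_pos: [0.5097, -0.0314, 0.1405]
force: [-4.1, -3.2, 3.8]
opening: 0.0252
clock: 9.57
tool_pos: [0.5493, -0.0715, 0.1405]
force: [-7.5, 2.1, 7.0]
opening: 0.0252
clock: 9.98
tool_pos: [0.5347, -0.124, 0.1405]
force: [-6.9, 10.8, 7.2]
opening: 0.0253
clock: 10.4
tool_pos: [0.4824, -0.1382, 0.1406]
force: [4.6, 5.1, -2.0]
opening: 0.0252
```

```bash
H="python3 -m handwheel"
$H '[[[0.054,0.021,0],[0,0,0]],[[0.08,0.036,0],[0,0,0]],[[0.102,0.052,0],[0,0,0]],[[0.123,0.071,0],[0,0,0]],[[0.123,0.071,0],[0,0,0]]]'
$H '[[[0.01,0.01,0],[0,0,0]],[[0.019,0.022,0],[0,0,0]],[[0.019,0.022,0],[0,0,0]]]'
```

```text
clock: 10.82
tool_pos: [0.4564, -0.1231, 0.1406]
orientation: [-180.0, 0.0, 179.9]
force: [2.0, 0.9, -0.8]
opening: 0.0249
clock: 11.07
tool_pos: [0.456, -0.1213, 0.141]
orientation: [-179.7, 0.3, -180.0]
force: [17.6, -22.9, -17.3]
opening: 0.0246
```

```bash
H="python3 -m handwheel"
$H '[[[0,0,0],[0,0,0]],[[0,0,0],[0,0,0]],[[0,0,0],[0,0,0]],[[0,0,0],[0,0,0]],[[0,0,0],[0,0,0]]]'
$H '[[[0,0,0],[0,0,0]],[[0,0,0],[0,0,0]],[[0,0,0],[0,0,0]],[[0,0,0],[0,0,0]],[[0,0,0],[0,0,0]]]' -0.3
$H '[[[0,0,-0.1],[0,0,0]],[[0,0,-0.2],[0,0,0]],[[0,0,-0.35],[0,0,0]],[[0,0,-0.5],[0,0,0]],[[0,0,-0.5],[0,0,0]]]'
python3 - <<'E'
from h import *
from plant import *
print(get_obs()["tool_pos"])
for n in ("wrist","scene"):
    s=snapshot(n);pickle.dump(s,open(n+"2.pkl","wb"));cv2.imwrite(f"pics/{n}2.png",s["color"][:,:,::-1])
    P,c,u,v=cloud(s)
    m=(c.max(1)<70)&(np.hypot(P[:,0]-.456,P[:,1]+.122)<.03)&(P[:,2]>.13)&(P[:,2]<.165);q=P[m]
    if len(q):
        k=(q.min(0)+q.max(0))[:2]/2;print(n,len(q),k,np.degrees(np.arctan2(k[1]+.085,k[0]-.496))+.66)
E
```

```text
clock: 11.48
tool_pos: [0.4561, -0.1214, 0.141]
orientation: [-179.8, 0.2, 180.0]
force: [17.0, -21.7, -16.3]
opening: 0.0249
clock: 11.9
tool_pos: [0.4525, -0.1191, 0.1405]
orientation: [-180.0, -0.1, 179.9]
force: [0.4, 0.5, -0.0]
opening: 0.0523
clock: 12.32
tool_pos: [0.4556, -0.1193, 0.2464]
orientation: [-180.0, 0.5, 180.0]
force: [1.2, -0.1, 0.7]
opening: 0.057
[ 0.45557076 -0.11933403  0.24638397]
wrist 1123 [ 0.4560517  -0.12374101] -135.21898787368838
scene 154 [ 0.46051848 -0.12099025] -133.93218320394857
```

View pics/wrist2.png

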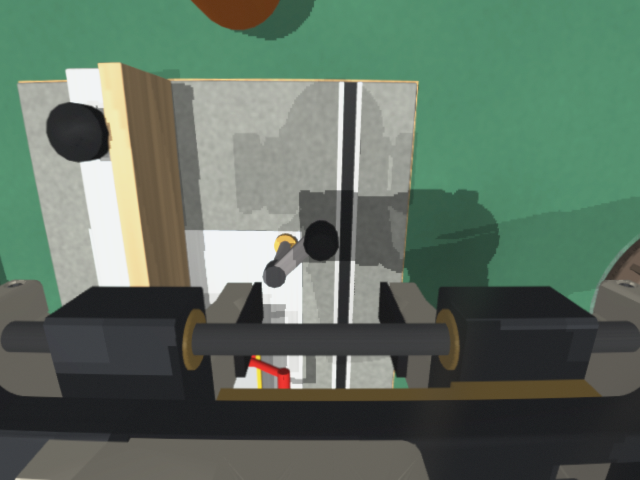

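The crank rests at -135° in the board frame, which is the top-stop direction, and the stop pushed back with about 29 N. In the picture the arm runs from the hub (275,272) to the knob (321,241). Next is the bar.

```bash
H="python3 -m handwheel"
$H '[[[-0.05,0.17,0],[0,0,0]],[[-0.1,0.38,0],[0,0,0]],[[-0.14,0.58,0],[0,0,0]],[[-0.17,0.76,0],[0,0,0]],[[-0.19,0.845,0],[0,0,0]]]' 0.1
$H '[[[0,0,0.05],[0,0,0]],[[0,0,0.15],[0,0,0]],[[0,0,0.25],[0,0,0]],[[0,0,0.32],[0,0,0]],[[0,0,0.36],[0,0,0]]]'
python3 - <<'E'
from h import *
from plant import *
print(get_obs()["tool_pos"])
s=snapshot("wrist");pickle.dump(s,open("w3.pkl","wb"));cv2.imwrite("pics/w3.png",s["color"][:,:,::-1])
P,c,u,v=cloud(s)
m=(c[:,0]>90)&(c[:,0]>2*c[:,1])&(abs(P[:,0]-.491)<.03)&(abs(P[:,1]-.05)<.05)&(P[:,2]>.113)&(P[:,2]<.13)
q=P[m];print(len(q),q.min(0),q.max(0),np.median(q,0))
E
```

```text
clock: 12.83
tool_pos: [0.4911, 0.0529, 0.2393]
orientation: [-180.0, -0.1, 180.0]
force: [0.6, -0.6, 0.1]
opening: 0.0399
clock: 13.25
tool_pos: [0.4894, 0.0489, 0.1655]
orientation: [-179.9, -0.3, 179.9]
force: [-0.2, -0.2, -0.0]
opening: 0.0393
[0.48935036 0.04885499 0.16550393]
2301 [0.48507868 0.00905036 0.11302565] [0.50538596 0.07925603 0.12453302] [0.49127156 0.03793259 0.12171031]
```

View pics/w3.png

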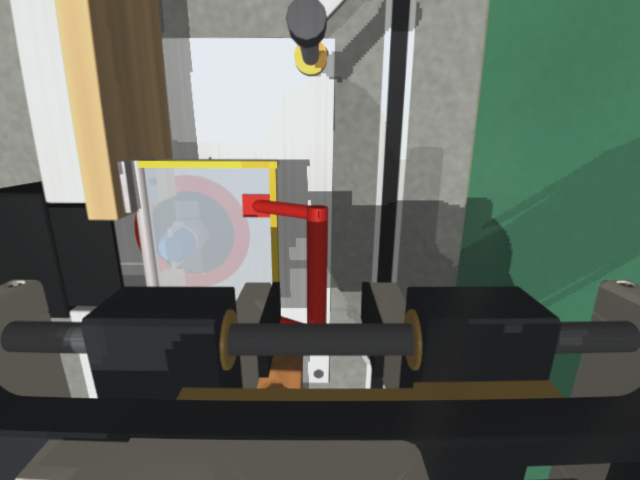

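The bar (column 317) is centred between the fingers (columns 262 to 380). I'll lower onto it and close.

```bash
H="python3 -m handwheel"
$H '[[[0,0,0.07],[0,0,0]],[[0,0,0.14],[0,0,0]],[[0,0,0.2],[0,0,0]],[[0,0,0.24],[0,0,0]],[[0,0,0.25],[0,0,0]]]'
$H '[[[0,0,0],[0,0,0]],[[0,0,0],[0,0,0]],[[0,0,0],[0,0,0]],[[0,0,0],[0,0,0]],[[0,0,0],[0,0,0]]]' 1
$H '[[[0,0,0],[0,0,0]],[[0,0,0],[0,0,0]],[[0,0,0],[0,0,0]],[[0,0,0],[0,0,0]],[[0,0,0],[0,0,0]]]'
python3 - <<'E'
import numpy as np
a0=np.arctan2(25,110);r=.1128
for c in range(3):
    b=a0+np.radians(20*c)
    print([[round((np.cos(b+np.radians(4*k))-np.cos(b))*r/.2,3),0,round(-(np.sin(b+np.radians(4*k))-np.sin(b))*r/.2,3)] for k in range(1,6)])
E
```

```text
clock: 13.72
tool_pos: [0.4906, 0.0493, 0.1174]
orientation: [-179.9, -0.1, 179.9]
force: [-0.5, 0.2, 0.5]
opening: 0.0396
clock: 14.13
tool_pos: [0.4915, 0.0499, 0.1191]
orientation: [180.0, 0.0, 179.9]
force: [-5.5, -0.5, 3.5]
opening: 0.0116
clock: 14.55
tool_pos: [0.4915, 0.0499, 0.119]
orientation: [180.0, 0.0, 179.9]
force: [-2.6, 0.3, 5.8]
opening: 0.0112
[[np.float64(-0.01), 0, np.float64(-0.038)], [np.float64(-0.023), 0, np.float64(-0.075)], [np.float64(-0.038), 0, np.float64(-0.112)], [np.float64(-0.056), 0, np.float64(-0.147)], [np.float64(-0.076), 0, np.float64(-0.181)]]
[[np.float64(-0.022), 0, np.float64(-0.032)], [np.float64(-0.047), 0, np.float64(-0.063)], [np.float64(-0.074), 0, np.float64(-0.092)], [np.float64(-0.103), 0, np.float64(-0.119)], [np.float64(-0.133), 0, np.float64(-0.144)]]
[[np.float64(-0.032), 0, np.float64(-0.023)], [np.float64(-0.066), 0, np.float64(-0.043)], [np.float64(-0.101), 0, np.float64(-0.061)], [np.float64(-0.137), 0, np.float64(-0.077)], [np.float64(-0.174), 0, np.float64(-0.09)]]
```

```bash
H="python3 -m handwheel"
$H '[[[-0.01,0,-0.038],[0,0,0]],[[-0.023,0,-0.075],[0,0,0]],[[-0.038,0,-0.112],[0,0,0]],[[-0.056,0,-0.147],[0,0,0]],[[-0.076,0,-0.181],[0,0,0]]]'
$H '[[[-0.022,0,-0.032],[0,0,0]],[[-0.047,0,-0.063],[0,0,0]],[[-0.074,0,-0.092],[0,0,0]],[[-0.103,0,-0.119],[0,0,0]],[[-0.133,0,-0.144],[0,0,0]]]'
$H '[[[-0.032,0,-0.023],[0,0,0]],[[-0.066,0,-0.043],[0,0,0]],[[-0.101,0,-0.061],[0,0,0]],[[-0.137,0,-0.077],[0,0,0]],[[-0.174,0,-0.09],[0,0,0]]]'
$H '[[[0,0,0],[0,0,0]],[[0,0,0],[0,0,0]],[[0,0,0],[0,0,0]],[[0,0,0],[0,0,0]],[[0,0,0],[0,0,0]]]'
python3 - <<'E'
from h import *
from plant import *
for n in ("wrist","scene","top"):
    s=snapshot(n);pickle.dump(s,open(n+"4.pkl","wb"));cv2.imwrite(f"pics/{n}4.png",s["color"][:,:,::-1])
    P,c,u,v=cloud(s)
    m=(c[:,0]>90)&(c[:,0]>2*c[:,1])&(c[:,0]>2*c[:,2])&(abs(P[:,0]-.56)<.06)&(abs(P[:,1]-.05)<.05)&(P[:,2]>.15)&(P[:,2]<.22)
    q=P[m];h=q[q[:,2]>q[:,2].max()-.012] if len(q) else q
    if len(q):
        print(n,len(q),h.min(0),h.max(0),np.median(h,0))
print(get_obs()["tool_pos"])
E
```

```text
clock: 14.97
tool_pos: [0.5056, 0.0496, 0.1551]
orientation: [-180.0, -0.1, 179.8]
force: [-5.4, 2.8, -2.3]
opening: 0.0111
clock: 15.38
tool_pos: [0.5302, 0.0492, 0.1845]
orientation: [-180.0, -0.3, 179.9]
force: [-15.9, 3.3, 13.8]
opening: 0.0108
clock: 15.8
tool_pos: [0.5676, 0.0487, 0.2031]
orientation: [-179.9, -0.1, 179.9]
force: [-3.6, -1.3, 2.5]
opening: 0.0113
clock: 16.22
tool_pos: [0.5679, 0.0487, 0.2031]
orientation: [-179.9, 0.0, 179.9]
force: [-4.1, -2.2, 4.8]
opening: 0.0111
wrist 3282 [0.56121315 0.0079353  0.19765629] [0.57323698 0.08960498 0.2073189 ] [0.5672815  0.03559037 0.20457004]
scene 14 [0.56853925 0.09053653 0.20008677] [0.57342435 0.09072818 0.20856879] [0.57285431 0.09064317 0.20320128]
[0.5679056  0.04871297 0.20306789]
```

View pics/wrist4.png

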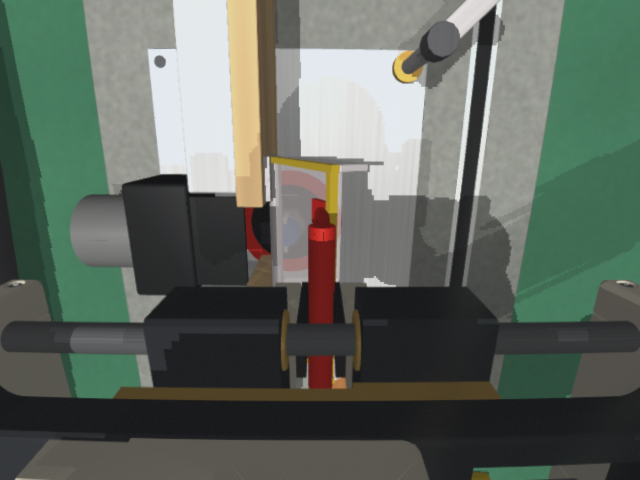

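View pics/scene4.png

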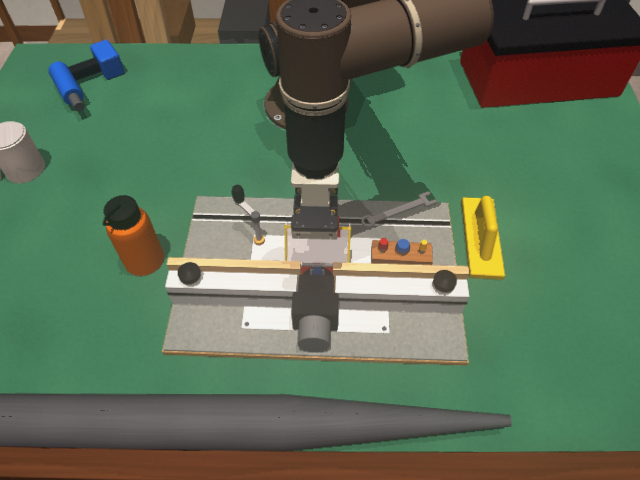

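The wrist view shows the panel standing up and the bar (321,230) between the fingers. The scene view shows the crank arm pointing away from the guard, with the spanner, rack, push block and bottle where they were. The bar has turned about 60.1° about the hinge, so I'm handing in.

```bash
python3 -c "
from plant import *
o=get_obs();print(o['clock'],o['tool_pos'],o['force'],o['opening']);print(close_job())"
```

```text
16.3667 [0.5679056  0.04871297 0.20306789] [-4.45480593 -1.50581284  5.56655216] 0.011055463312264575
the job is handed in; nothing more can be done
None
```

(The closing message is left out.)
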